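# Close the rack clamp of an orbital mixer: ball coupler with lever lock

### The arm

A 6-joint arm with a two-finger parallel gripper is mounted at the origin on a cart in front of the work surface, level with it; the furniture and walls round the work are solid. World frame = base frame: x ahead of the robot, y to its left, z up, the work surface at z = 0. Lengths are in m, angles in rad, forces in N, time in s.
With the tool pointing down it reaches from about 0.35 to 0.975 m from the base axis. Payload 4.9 kg.
Tool frame: the origin (TCP) lies on the centre line of the jaws, within the pads' length; the fingertips stand 11 mm ahead of it and the grasp point (between the pads) lies 8 mm behind it (manip.finger_overhang is the distance from the TCP to the fingertips, in m); y points along the fingers, z is the direction in which the jaws open and shut, and the axes are right-handed (so a half turn about y gives the same grasp; the last joint's range is limited). The gripper opens to 85 mm and grips with 20 to 120 N. Pads are 22 mm wide; open, the fingers measure 114 mm over their backs; the gripper's body (76 mm by 85 mm) begins 54 mm behind the grasp point. The pads swing forward as they close: fully open they stand 13 mm farther back than shut.
Start: joints at [1.216, 0.053, 1.613, -0, 1.476, -0.119], TCP at [0.146, 0.608, 0.242] pointing down, gripper open.
Joint ranges: [-3.01, 3.01], [-1.01, 2.22], [0.06, 2.58], [-1.02, 4.17], [0.09, 2.62], [-3.14, 3.14]. Speed limits (rad/s): [2.57, 2.57, 3.14, 3.14, 3.14, 3.14].

### API

Orientations are given as a unit quaternion [w, x, y, z].
In Python, from plant import readout, cams, workorder, manip gives the robot as it stands.
- The arm moves only by the tool play_rows, never from a script. Its arguments are lists of equal length, an entry for each row: "slide": the shift along the tool's x, y, z in cm, a list of three; "yaw": the turn about the tool's y in degrees; "grip": the closure, from -1 (fully open) to 1 (shut), so that 0 is half open. In form: {"slide": [[x, y, z], ...], "yaw": [yaw, ...], "grip": [grip, ...]}. A call has 1 to 12 rows; each row shifts and turns the commanded pose from where the row before left it, along the tool's axes as they then stand; what a row does not reach is not made up. A row lasts 1/10 s, in which the tool goes at most 50 mm and 8.59 degrees, less where a joint would pass 70% of its speed; a pose out of reach is approached as far as the arm can. A call with a gripper value outside its range is refused whole. The fingers move at their own pace and stop on an object; the grip force is fixed at half the most. Time passes only in rows, so rows that do not move let the fingers close. It gives the time, the measured TCP pose, the force and the opening at its end, in the units of the state.
- readout.state(): the state, without advancing time (a new reading comes with each control period).
- cams.grab_frame(name): name is "scene" or "side" or "wrist"; returns a dict with "image" (480x640x3 uint8, red, green, blue), "mtx" (3x3 intrinsics, pixels), "dist" ([k1, k2, p1, p2, k3] as OpenCV has them; the pictures are not rectified), "R" (3x3) and "t" (3): a world point X has camera coordinates R X + t; the wrist camera has in their place "mount" (4x4, takes a point from camera to tool coordinates, whose origin is the TCP and whose axes are the tool frame's). Camera axes: x right, y down, z forward; pixel columns grow to the right and rows downward; lengths in m; the calibration is good to about 2 mm. A picture is of the moment at which its call begins: read the wrist's pose just before it. There is no depth.
- workorder.job_done(): hands the job in, once; it reports no verdict.
The state is a dict: "time": time; "joint_pos": joint angles; "joint_vel": joint speeds; "joint_efforts": joint torques, N m; "tool_pos": TCP position; "tool_rot": TCP orientation; "contact_force": force on the tool from outside, world axes, zero at the start; "ft_torque": the same for the moment, N m; "gripper_width": opening from 0.0 (shut) to 1.0 (fully open).
Only numpy, scipy, OpenCV 4.12 (cv2) and the standard library are available. Lean on these libraries where they do the work, as an engineer would, in place of code of your own. Each camera call takes 0.05 s, during which the arm holds its last target.

### The job

The rack of microtubes on the mixer must be clamped before the mixer runs. First raise the red handle of the swing arm fully; then, with it up, swing the arm round over the ball stud and lower the coupler onto the ball until you feel it sit fully home, press the handle all the way down so that it snaps shut and locks the arm on the ball, and let go. Feel your way: the stud's height is not known and it must not be loaded hard, by the coupler or by the handle's jaw, and leave the bottle, the cup and the tape beside the mixer where they stand.

Things in the scene. Friction and masses are not known exactly. Their poses are not given: they have to be found in the camera images.
- mixer: orbital mixer fixed to the bench: white housing, 250 x 190 mm aluminium deck, deck top 80 mm above the bench. Origin on the bench under the deck's centre, z up, x to the far side (control panel on the -x side). A rack block of microtubes stands on the deck under the arm (top 131 mm above the bench). The swing arm's pivot (vertical turning axis and tilt pin) is at x +88, y 0, z 151 mm in this frame.
- stud_foot: steel foot flange of the ball stud, origin on the deck under the stud's axis, x -82, y 0, z 80 mm in the mixer's frame. Threaded stud, 28 mm ball on a 13 mm stem; the ball's centre is 61 to 81 mm above this origin, wherever the last user locked it: this height is not measured, it must be felt. Never load it with more than 38 N; 5 to 15 N on it seats the coupler.
- swing (a joint): the arm's turn about its vertical post, rad. 0: coupler exactly over the ball; positive: swung towards the mixer's +y side (arm direction = mixer's -x turned by -value about z). Stiff, stays where left; range -0.25 to 1.0.
- clamp (a joint): the arm's tilt about its pin, rad, positive = coupler raised; 0 is level; fully home on the ball it reads -0.06 to +0.06 by the stud's height. Friction holds it where it is left (about 6 N down or 9 N up at the nose moves it); range -0.09 to 0.32.
- handle (a joint): the red-tipped lock handle, rad. 0: down flat along the arm, locked; 1.15: fully raised. Over-centre spring: above about 0.3 it springs open (rests near 1.1), below it snaps shut; 5 to 8 N at its grip moves it. It drives a jaw in the coupler: with the handle down the jaw bars the ball's way in; it slides under the ball freely only if the coupler is home within 1.5 mm, else it jams on the ball.
- handle_grip (a point): centre of the handle's red cross grip, a bar 18 mm in diameter and 32 mm long across the arm. It turns at 75 mm radius about a hinge lying across the arm, 140 mm from the pivot along the arm and 24 mm above the pin's level (arm frame); when down it points back to the pivot, 65 mm from it and 26 mm above. Axes turn with the handle: x along it, y across.
- coupler (a point): centre of the coupler's downward socket (housing 49 mm in diameter, from 13 mm below to 21 mm above this point), on the arm's middle line, 170 mm from the pivot; lies at the ball's centre when home. Axes: x along the arm towards the pivot, y across, z up. The mouth is flared and takes the ball about 5 mm off centre.
- nose_grip (a point): point in the black upright grip on the arm's nose, 212 mm from the pivot along the arm and 20 mm above its middle line; the grip is 16 mm wide across the arm, 14 mm along it, and its top is 14 mm above this point, its foot 24 mm below. Axes as coupler. Meant for guiding and pressing the arm; with a stiff robot 1 mm of overtravel on the ball costs about 10 N.
- dropper_mid (a point): middle of the white dropper bottle beside the mixer, 46 mm in diameter, 156 mm tall; leave alone.
- yellow_cup_mid (a point): middle of the clear specimen cup with the yellow lid, 52 mm in diameter, 57 mm tall; leave alone.
- tape_mid (a point): middle of the brown tape roll, 93 mm in diameter, 48 mm tall; leave alone.

How it is judged:
On the way, in this order (a step that is already met when the one before it is completed fails the run):
1. the handle is raised while the arm is still swung aside (value of joint handle above 0.9 rad and value of joint swing above 0.2 rad), for 0.2 s.
2. with the handle still up, the coupler is down over the ball (value of joint handle above 0.75 rad and value of joint swing between -0.04 and 0.04 rad and value of joint clamp below 0.07 rad), for 0.2 s.
At the end, for the whole second after the job is handed in: The handle is fully down (below 0.08 rad) and still, with the arm over the ball (swing within 0.04 rad of 0) and down (tilt below 0.07 rad): its jaw is then under the ball. The robot has let go (value of joint handle below 0.08 rad and value of joint swing between -0.04 and 0.04 rad and value of joint clamp below 0.07 rad and velocity of joint handle below 0.05 rad/s); the robot touches nothing.
It fails at once if the ball stud is loaded with more than 38 N (contact force between stud_foot and anything else above 38 N).
It fails at once if the dropper bottle is moved more than 15 mm (distance of dropper_mid from where it was at the start of the episode above 0.015 m).
It fails at once if the cup is moved more than 15 mm (distance of yellow_cup_mid from where it was at the start of the episode above 0.015 m).
It fails at once if the tape roll is moved more than 15 mm (distance of tape_mid from where it was at the start of the episode above 0.015 m).
It also fails if it takes over 67 s, if anything falls off the work surface, if the arm or the gripper's body presses on something with over 40 N, if the wrist force passes 120 N, or if a joint passes its speed limit or range.

## Working session

There is one attempt and no reset: what is moved stays moved. The work goes in short steps, Python scripts to look and compute and a tool call to move; the robot and the scene stay as the last step left them, time stands still between calls to the robot, and variables do not carry over. Pictures are saved under pics/ and viewed, and the job is handed in when it is done.

Besides the shell and the picture viewer there is one more tool, called after "Emit:" as a command line: name --pt "numbers of a row" for each row, then --argument value for the rest. play_rows: Moves the arm, as the interface text tells. Its arguments: {"type":"object","properties":{"slide":{"type":"array","items":{"type":"array","items":{"type":"number"}}},"yaw":{"type":"array","items":{"type":"number"}},"grip":{"type":"array","items":{"type":"number"}}},"required":["slide","yaw","grip"]}

```bash
ls; mkdir -p pics; python3 - <<'E'
from plant import readout,cams,workorder,manip
import cv2
print(readout.state()); print([a for a in dir(manip) if a[0]!='_'])
for n in("scene","side","wrist"):
    f=cams.grab_frame(n); cv2.imwrite(f"pics/{n}0.png",f["image"][:,:,::-1]); 
    print(n,{k:v for k,v in f.items() if k!="image"})
E
```

```text
pics
{'time': 0.0, 'joint_pos': array([ 1.21598383e+00,  5.33569055e-02,  1.61430425e+00, -3.12451677e-05,
        1.47599205e+00, -1.18996984e-01]), 'joint_vel': array([ 0.00099561, -0.00225167,  0.00059783,  0.00045231,  0.00035527,
       -0.00118785]), 'joint_efforts': array([-1.38356147e-03, -3.93674541e+01, -3.70179033e+01, -2.47154003e-04,
        7.18211144e-03, -7.68696850e-06]), 'tool_pos': array([0.1458172 , 0.60713099, 0.24105684]), 'tool_rot': array([-0.7014863 ,  0.70290779, -0.08333952,  0.08301895]), 'contact_force': array([ 0.29761491,  0.31932009, -0.76811088]), 'ft_torque': array([ 0.0365642 , -0.00605933,  0.00853235]), 'gripper_width': 1.004338657653581}
['IKError', 'finger_overhang']
scene {'mtx': array([[615.36013835,   0.        , 320.56106111],
       [  0.        , 615.36013835, 235.76340942],
       [  0.        ,   0.        ,   1.        ]]), 'dist': array([-0.18475935,  0.        ,  0.        ,  0.        ,  0.        ]), 'R': array([[ 0.78500138, -0.61923358, -0.01796109],
       [-0.38748174, -0.46817543, -0.79414713],
       [ 0.48335363,  0.63036619,
[... 415 characters left out ...]
542],
       [ 0.20362255,  0.80294594, -0.56019254]]), 't': array([-0.56897137,  0.2413189 ,  0.85585352])}
wrist {'mtx': array([[409.480899  ,   0.        , 322.15994266],
       [  0.        , 409.480899  , 243.33809088],
       [  0.        ,   0.        ,   1.        ]]), 'dist': array([0.0010705, 0.       , 0.       , 0.       , 0.       ]), 'mount': array([[ 1.04646487e-03,  9.55351012e-01,  2.95471400e-01,
        -7.61482154e-02],
       [-5.61703072e-04, -2.95470953e-01,  9.55351558e-01,
        -1.30995697e-01],
       [ 9.99999295e-01, -1.16570903e-03,  2.27423626e-04,
        -1.11503079e-03],
       [ 0.00000000e+00,  0.00000000e+00,  0.00000000e+00,
         1.00000000e+00]])}
```

View pics/scene0.png

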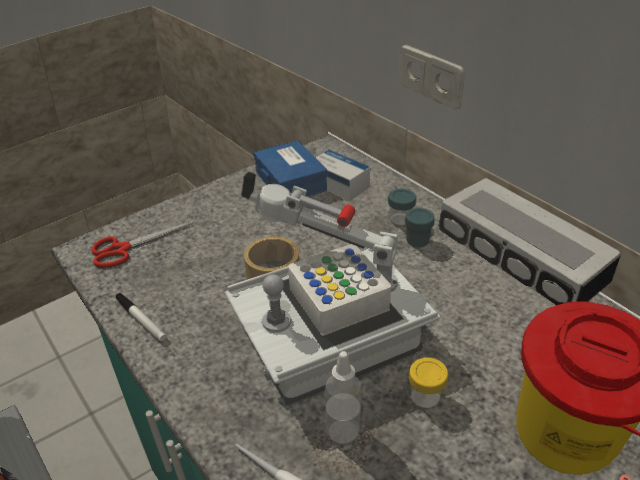

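View pics/side0.png

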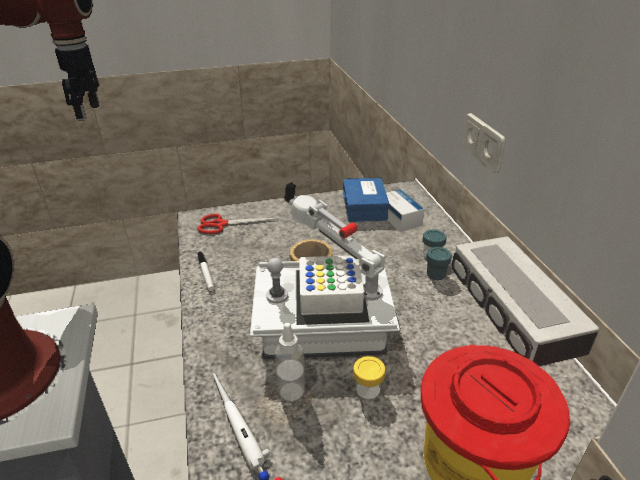

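View pics/wrist0.png

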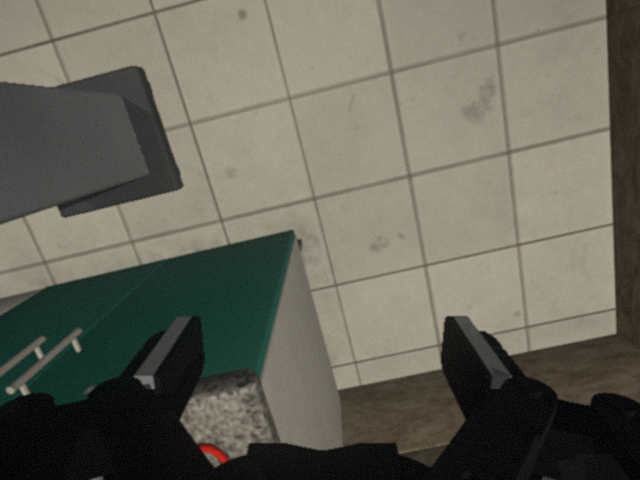

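```bash
python3 - <<'E'
import cv2
a=cv2.imread('pics/scene0.png')[160:390,215:445]; b=cv2.imread('pics/side0.png')[170:360,240:410]
cv2.imwrite('pics/s_z.png',cv2.resize(a,(800,800))[:600] if 0 else cv2.resize(a,(600,600),interpolation=cv2.INTER_CUBIC))
cv2.imwrite('pics/d_z.png',cv2.resize(b,(510,570),interpolation=cv2.INTER_CUBIC))
E
```

```text
(no output)
```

View pics/s_z.png

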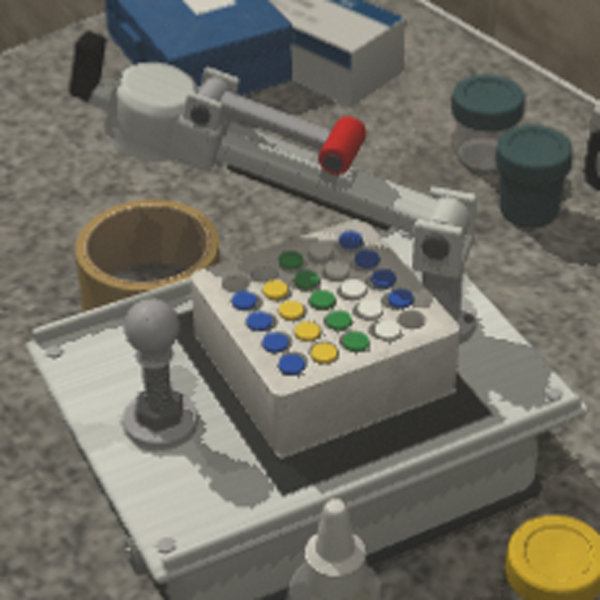

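View pics/d_z.png

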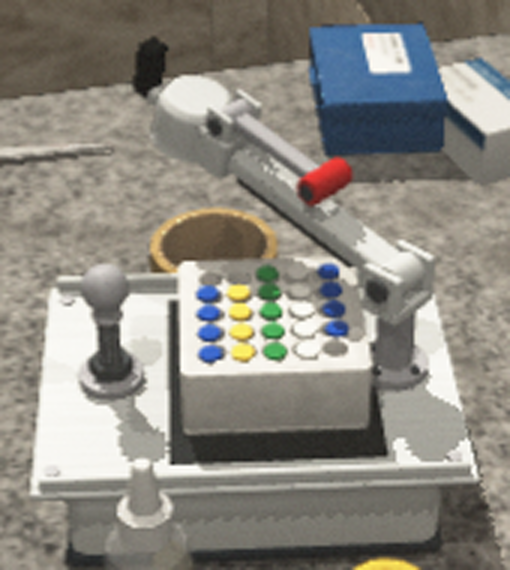

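```bash
cat > h.py <<'E'
import numpy as np, cv2
from plant import cams
def cal(n):
    f=cams.grab_frame(n); return f
def tri(fs,fd,ps,pd):
    def nrm(f,p): return cv2.undistortPoints(np.array([[p]],float),f['mtx'],f['dist'])[0,0]
    P=[np.hstack([f['R'],f['t'][:,None]]) for f in(fs,fd)]
    X=cv2.triangulatePoints(P[0],P[1],nrm(fs,ps)[:,None],nrm(fd,pd)[:,None])[:,0]; X=X[:3]/X[3]
    e=[]
    for f,p in((fs,ps),(fd,pd)):
        q=cv2.projectPoints(X[None],cv2.Rodrigues(f['R'])[0],f['t'],f['mtx'],f['dist'])[0].ravel(); e.append(np.linalg.norm(q-p))
    return X,e
def proj(f,X):
    return cv2.projectPoints(np.atleast_2d(X).astype(float),cv2.Rodrigues(f['R'])[0],f['t'],f['mtx'],f['dist'])[0][:,0]
E
python3 - <<'E'
from h import *
import pickle
fs=cal('scene');fd=cal('side')
pickle.dump((fs,fd),open('cal.pkl','wb'))
S=lambda u,v:np.array([u/2.609+215,v/2.609+160]);D=lambda u,v:np.array([u/3+240,v/3+170])
pts=dict(ball=((152,325),(105,288)),red=((342,145),(325,180)),nosetop=((93,36),(152,42)),nosemid=((88,64),(150,65)),pin=((436,246),(377,290)),
 NL=((166,545),(53,470)),FL=((55,350),(68,298)),NR=((550,395),(455,457)))
for k,(a,b) in pts.items():
    X,e=tri(fs,fd,S(*a),D(*b)); print(k,X.round(4),np.round(e,1))
E
```

```text
ball [ 0.5051 -0.0062  0.1459] [0.5 0.4]
red [0.6414 0.0082 0.1875] [0.1 0. ]
nosetop [0.5631 0.1235 0.2315] [0.3 0.3]
nosemid [0.5623 0.1305 0.211 ] [0. 0.]
pin [ 0.6548 -0.0532  0.1493] [0.3 0.2]
NL [ 0.4585 -0.0769  0.0778] [0.2 0.1]
FL [0.4915 0.0771 0.0779] [0.1 0.1]
NR [ 0.683  -0.119   0.0719] [0.1 0.1]
```

```bash
cat > fit.py <<'E'
from h import *
import pickle
from scipy.optimize import least_squares
from scipy.spatial.transform import Rotation as Ro
fs,fd=pickle.load(open('cal.pkl','rb'))
S=lambda u,v:np.array([u/2.609+215,v/2.609+160]);D=lambda u,v:np.array([u/3+240,v/3+170])
pts=dict(ball=((152,325),(105,288)),red=((342,145),(325,180)),nosetop=((93,36),(152,42)),
 NL=((166,545),(53,470)),FL=((55,350),(68,298)),NR=((550,395),(455,457)))
def arm(sw,t,a,h,c=0):  # point in mixer frame; a along, h up in arm frame, c across (arm y)
    R=Ro.from_euler('z',-sw)
    # arm direction -x ; x toward pivot; tilt raises
    r=a*np.cos(t)-h*np.sin(t); z=a*np.sin(t)+h*np.cos(t)
    return R.apply([-r,c,z])+np.array([.088,0,.151])
def W(m,p): return Ro.from_euler('z',m[2]).apply(p)+np.array([m[0],m[1],0])
def model(q):
    m=q[:3]; 
    return dict(ball=W(m,[-.082,0,.08+q[5]]),red=W(m,arm(q[3],q[4],.065,.026)),nosetop=W(m,arm(q[3],q[4],.212,.034)),
     NL=W(m,[-q[6],-q[7],.08]),FL=W(m,[-q[6],q[7],.08]),NR=W(m,[q[6],-q[7],.08]))
def res(q):
    M=model(q); r=[]
    for k,(a,b) in pts.items():
        r+=[proj(fs,M[k])[0]-S(*a),proj(fd,M[k])[0]-D(*b)]
    return np.concatenate(r)
if __name__=='__main__':
    s=least_squares(res,[.587,-.021,-.2,.78,.23,.07,.114,.078])
    print(s.x.round(4)); print(dict(zip(pts,s.fun.reshape(-1,4).round(1).tolist())))
    np.save('q.npy',s.x)
    for k,v in model(s.x).items(): print(k,v.round(4))
    m=s.x[:3]
    print('pivot',W(m,[.088,0,.151]))
    from plant import readout
    st=readout.state(); w,x,y,z=st['tool_rot']; print(Ro.from_quat([x,y,z,w]).as_matrix().round(3), st['tool_pos'])
E
python3 fit.py
```

```text
[ 0.5843 -0.0253 -0.2101  0.7951  0.2216  0.0679  0.1124  0.0783]
{'ball': [0.1, 0.4, -0.3, -0.5], 'red': [0.4, -0.4, -0.5, -0.3], 'nosetop': [-0.1, 0.3, 0.2, -0.2], 'NL': [0.3, -0.4, -0.3, -0.1], 'FL': [0.2, -0.1, -0.4, 0.0], 'NR': [1.2, 0.0, -1.1, -0.5]}
ball [ 0.5041 -0.0082  0.1479]
red [0.6395 0.0051 0.1907]
nosetop [0.5635 0.1247 0.2308]
NL [ 0.458  -0.0784  0.08  ]
FL [0.4907 0.0748 0.08  ]
NR [ 0.6779 -0.1253  0.08  ]
pivot [ 0.67037343 -0.04362845  0.151     ]
[[ 0.972 -0.     0.234]
 [-0.234 -0.001  0.972]
 [-0.    -1.    -0.001]] [0.14589946 0.60743239 0.24170874]
```

Emit:
play_rows --pt "0 -1.5 0" --pt "0 -1.5 0" --pt "0 -1.5 0" --pt "0 -1.5 0" --pt "0 -1.5 0" --pt "0 -1.5 0" --pt "0 0 0" --yaw '[7.35,7.35,7.35,7.35,7.35,7.35,0]' --grip '[-1,-1,-1,-1,-1,-1,-1]'

```text
time: 0.95
tool_pos: [0.1463, 0.6085, 0.3351]
tool_rot: [0.621, -0.618, 0.341, -0.34]
contact_force: [-0.4, 0.6, -0.0]
gripper_width: 1.002
```

```bash
cat > go.py <<'E'
import sys
from fit import *
from plant import readout
q=np.load('q.npy')
def tool():
    st=readout.state(); w,x,y,z=st['tool_rot']; return Ro.from_quat([x,y,z,w]).as_matrix(),st['tool_pos'],st
def to(P,head=None):
    R,p,st=tool(); print('t',round(st['time'],2),'pos',p.round(4),'F',st['contact_force'].round(1),'w',round(st['gripper_width'],3),'head',np.degrees(np.arctan2(R[1,0],R[0,0])).round(2))
    d=R.T@(np.array(P)-p); print('slide cm',(d*100).round(2))
    if head is not None: print('yaw',round(np.degrees(np.arctan2(R[1,0],R[0,0]))-head,2))
E
python3 -c "
from go import *
to([.6395,.0051,.32],-57.6)"
```

```text
t 0.95 pos [0.1463 0.6085 0.3351] F [-0.4  0.6 -0. ] w 1.002 head -57.59
slide cm [77.38  1.33  9.29]
yaw 0.01
```

Emit:
play_rows --pt "4.3 0 0.516" --pt "4.3 0 0.516" --pt "4.3 0 0.516" --pt "4.3 0 0.516" --pt "4.3 0 0.516" --pt "4.3 0 0.516" --pt "4.3 0 0.516" --pt "4.3 0 0.516" --pt "4.3 0 0.516" --pt "4.3 0 0.516" --pt "4.3 0 0.516" --pt "4.3 0 0.516" --yaw '[0,0,0,0,0,0,0,0,0,0,0,0]' --grip '[-1,-1,-1,-1,-1,-1,-1,-1,-1,-1,-1,-1]'

```text
time: 2.15
tool_pos: [0.4753, 0.2035, 0.3312]
tool_rot: [-0.62, 0.62, -0.34, 0.339]
contact_force: [0.6, 1.3, -0.3]
gripper_width: 0.999
```

Emit:
play_rows --pt "4.3 0 0.516" --pt "4.3 0 0.516" --pt "4.3 0 0.516" --pt "4.3 0 0.516" --pt "4.3 0 0.516" --pt "0 0 0" --pt "0 0 0" --yaw '[0,0,0,0,0,0,0]' --grip '[-1,-1,-1,-1,-1,-1,-1]'

```text
time: 2.85
tool_pos: [0.6116, 0.0368, 0.3306]
tool_rot: [-0.619, 0.62, -0.341, 0.34]
contact_force: [0.1, -0.1, -0.7]
gripper_width: 1.002
```

```bash
python3 -c "
from go import *
to([.6395,.0051,.30],-57.6)
f=cams.grab_frame('wrist');cv2.imwrite('pics/w1.png',f['image'][:,:,::-1])
R,p,st=tool()
M=f['mount']; 
# project red centre & ball
for X in ([.6395,.0051,.1907],[.5041,-.0082,.1479],[.5635,.1247,.2308]):
    c=M[:3,:3].T@(R.T@(np.array(X)-p)-M[:3,3]); print((f['mtx']@c/c[2])[:2].round(1))
"
```

```text
t 2.85 pos [0.6116 0.0368 0.3306] F [ 0.1 -0.1 -0.7] w 1.002 head -57.59
slide cm [4.18 3.05 0.67]
yaw 0.01
[333.1 288.7]
[175.6 193.4]
[337.   69.2]
```

View pics/w1.png

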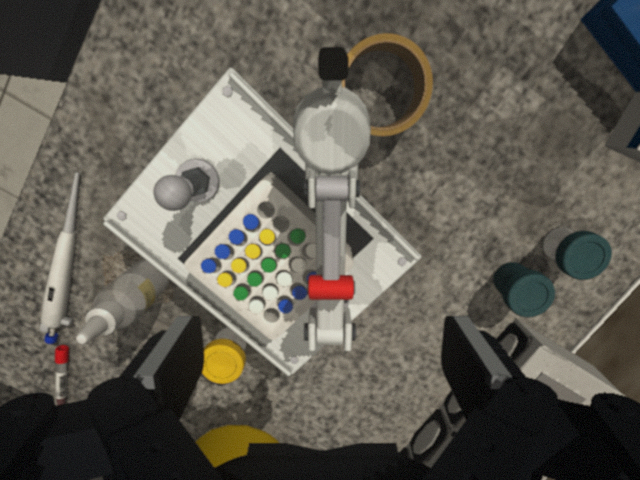

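Emit:
play_rows --pt "2.1 1.5 0.33" --pt "2.1 1.5 0.33" --pt "0 3 0" --pt "0 3 0" --pt "0 2.5 0" --pt "0 1.5 0" --pt "0 0 0" --pt "0 0 0" --yaw '[0,0,0,0,0,0,0,0]' --grip '[-1,-1,-1,-1,-1,-1,-1,-1]'

```text
time: 3.7
tool_pos: [0.6399, 0.0061, 0.2034]
tool_rot: [0.62, -0.62, 0.34, -0.341]
contact_force: [0.5, -0.5, 0.6]
gripper_width: 1.003
```

```bash
python3 -c "
from go import *
to([.6395,.0051,.188],-57.6)
f=cams.grab_frame('side');cv2.imwrite('pics/d2.png',cv2.resize(f['image'][150:370,230:450,::-1],(600,600)))
f=cams.grab_frame('wrist');cv2.imwrite('pics/w2.png',f['image'][:,:,::-1])
"
```

```text
t 3.7 pos [0.6399 0.0061 0.2034] F [ 0.5 -0.5  0.6] w 1.003 head -57.54
slide cm [ 0.06  1.54 -0.09]
yaw 0.06
```

View pics/w2.png

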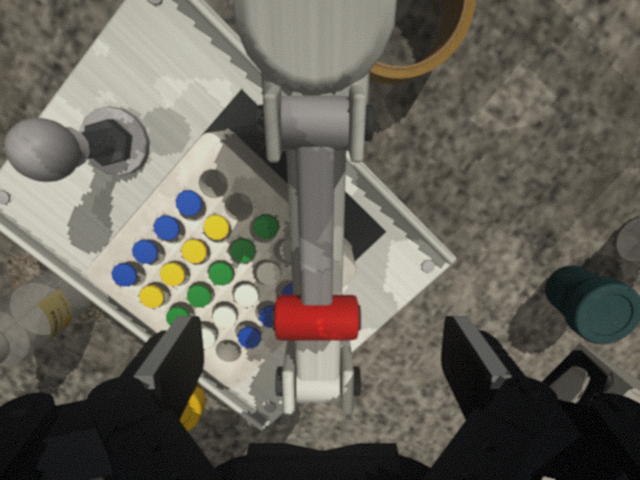

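View pics/d2.png

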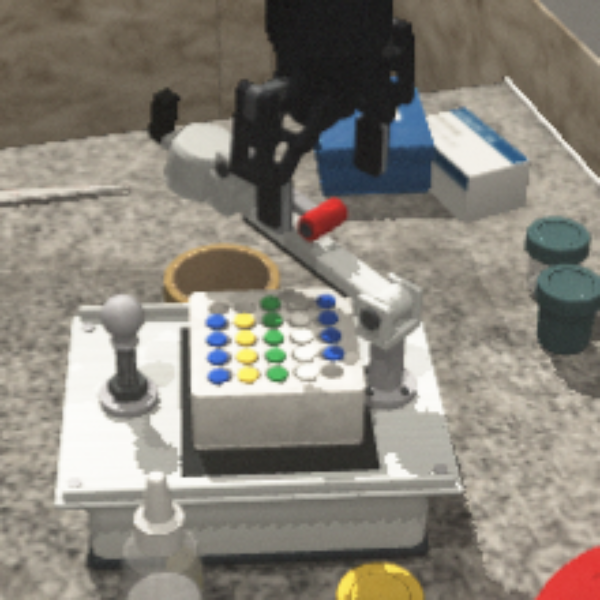

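Emit:
play_rows --pt "0 0.8 0" --pt "0 0.8 0" --pt "0 0 0" --pt "0 0 0" --pt "0 0 0" --pt "0 0 0" --pt "0 0 0" --pt "0 0 0" --pt "0 0 0" --pt "0 0 0" --yaw '[0,0,0,0,0,0,0,0,0,0]' --grip '[-1,-1,-1,0,0.1,0.2,0.3,0.5,0.5,0.5]'

```text
time: 4.8
tool_pos: [0.6394, 0.0052, 0.1869]
tool_rot: [-0.619, 0.62, -0.341, 0.341]
contact_force: [-5.4, -1.8, 5.2]
gripper_width: 0.363
```

```bash
python3 -c "
from go import *
to([.6395,.0051,.188],-57.6)
t=q[4]
g=lambda th:(lambda a,h:np.array([a*np.cos(t)-h*np.sin(t),a*np.sin(t)+h*np.cos(t)]))(.14-.075*np.cos(th+.027),.024+.075*np.sin(th+.027))
for th in np.arange(0,1.2,.1): print(round(th,1),((g(th)-g(max(th-.1,0)))*-100).round(2),((g(th)-g(0))*-100).round(2))
f=cams.grab_frame('wrist');cv2.imwrite('pics/w3.png',f['image'][:,:,::-1])
"
```

```text
t 4.8 pos [0.6394 0.0052 0.1869] F [-5.4 -1.8  5.2] w 0.363 head -57.63
slide cm [ 0.01 -0.11 -0.  ]
yaw -0.03
0.0 [-0. -0.] [-0. -0.]
0.1 [ 0.11 -0.74] [ 0.11 -0.74]
0.2 [ 0.03 -0.75] [ 0.14 -1.49]
0.3 [-0.04 -0.75] [ 0.1  -2.24]
0.4 [-0.12 -0.74] [-0.02 -2.98]
0.5 [-0.19 -0.73] [-0.21 -3.71]
0.6 [-0.26 -0.7 ] [-0.47 -4.41]
0.7 [-0.33 -0.67] [-0.8  -5.08]
0.8 [-0.4  -0.64] [-1.19 -5.72]
0.9 [-0.46 -0.59] [-1.65 -6.31]
1.0 [-0.51 -0.55] [-2.16 -6.86]
1.1 [-0.57 -0.49] [-2.73 -7.35]
```

View pics/w3.png

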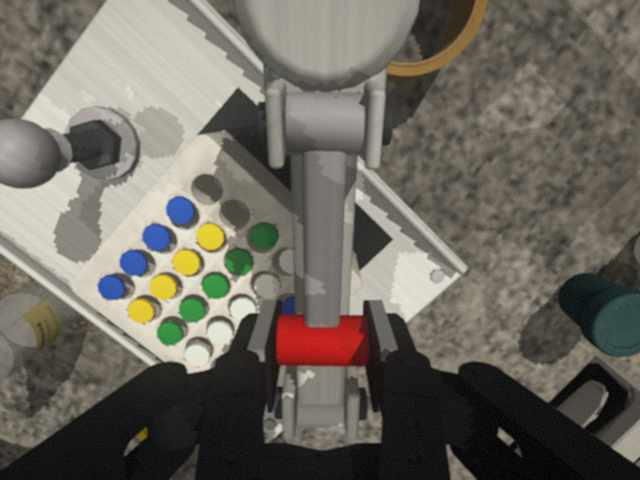

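Emit:
play_rows --pt "0.1 -0.75 0" --pt "0.03 -0.75 0" --pt "-0.03 -0.75 0" --pt "-0.12 -0.74 0" --pt "-0.19 -0.73 0" --pt "0 0 0" --yaw '[0,0,0,0,0,0]' --grip '[0.5,0.5,0.5,0.5,0.5,0.5]'

```text
time: 5.45
tool_pos: [0.6374, 0.0085, 0.2251]
tool_rot: [0.62, -0.62, 0.342, -0.339]
contact_force: [-7.7, 3.6, -4.8]
gripper_width: 0.362
```

Emit:
play_rows --pt "-0.26 -0.7 0" --pt "-0.33 -0.67 0" --pt "-0.4 -0.64 0" --pt "-0.46 -0.59 0" --pt "-0.51 -0.55 0" --pt "0 0 0" --yaw '[0,0,0,0,0,0]' --grip '[0.5,0.5,0.5,0.5,0.5,0.5]'

```text
time: 6.05
tool_pos: [0.6273, 0.0248, 0.2563]
tool_rot: [0.62, -0.62, 0.341, -0.34]
contact_force: [-5.3, 1.8, -6.3]
gripper_width: 0.353
```

```bash
python3 -c "
from go import *
to([.6395,.0051,.188],-57.6)
f=cams.grab_frame('side');cv2.imwrite('pics/d4.png',cv2.resize(f['image'][130:350,230:450,::-1],(600,600)))
"
```

```text
t 6.05 pos [0.6273 0.0248 0.2563] F [-5.3  1.8 -6.3] w 0.353 head -57.57
slide cm [ 2.32  6.83 -0.03]
yaw 0.03
```

View pics/d4.png

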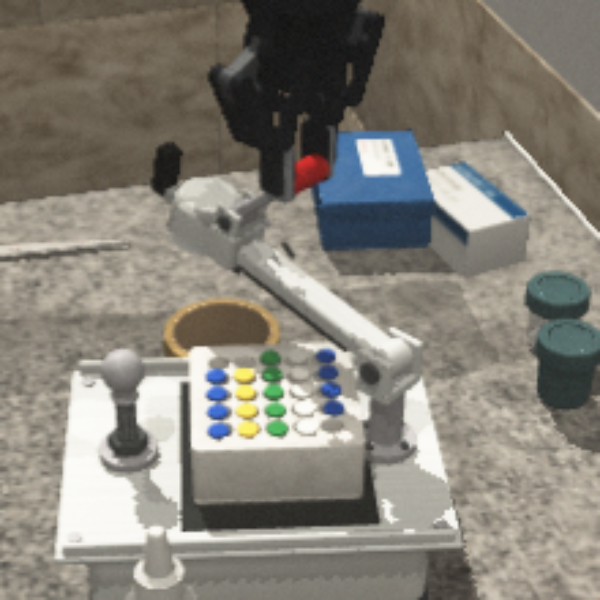

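Emit:
play_rows --pt "-0.57 -0.49 0" --pt "0 0 0" --pt "0 0 0" --pt "0 0 0" --pt "0 0 0" --pt "0 -2 0" --pt "0 -3 0" --pt "0 -3 0" --pt "0 -2 0" --pt "0 0 0" --yaw '[0,0,0,0,0,0,0,0,0,0]' --grip '[0.5,0.5,-1,-1,-1,-1,-1,-1,-1,-1]'

```text
time: 7.1
tool_pos: [0.6269, 0.0284, 0.366]
tool_rot: [0.621, -0.618, 0.337, -0.344]
contact_force: [0.3, -0.1, 0.3]
gripper_width: 0.995
```

```bash
python3 -c "
from go import *
f=cams.grab_frame('side');cv2.imwrite('pics/d5.png',cv2.resize(f['image'][130:350,230:450,::-1],(600,600),interpolation=cv2.INTER_CUBIC))
f=cams.grab_frame('scene');cv2.imwrite('pics/s5.png',cv2.resize(f['image'][130:350,215:435,::-1],(600,600),interpolation=cv2.INTER_CUBIC))
"
```

```text
(no output)
```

View pics/d5.png

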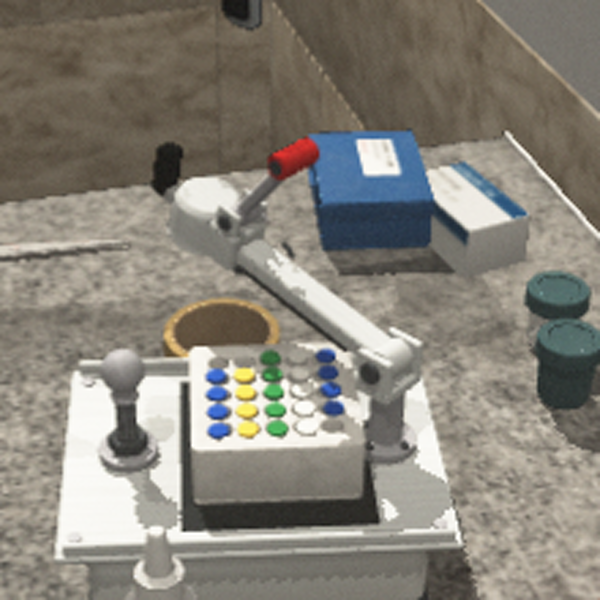

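View pics/s5.png

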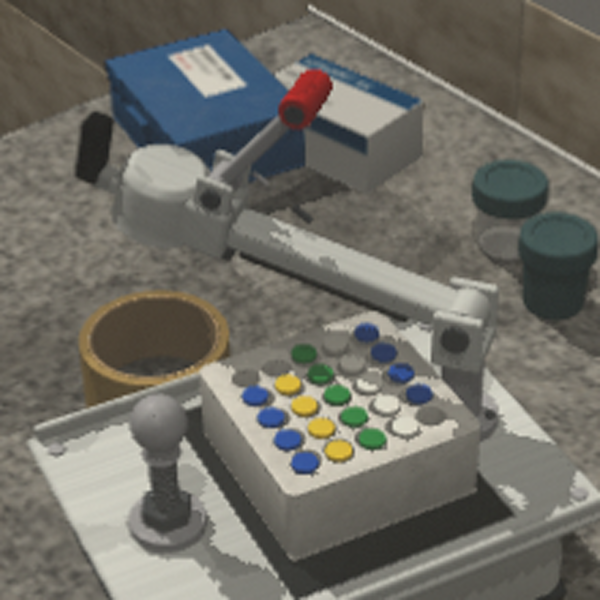

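```bash
cat >> fit.py <<'E'
def red(th,sw,t): return arm(sw,t,.14-.075*np.cos(th+.027),.024+.075*np.sin(th+.027))
def fitarm(m,obs,x0):
    # obs: dict name->(scene px, side px) full-res
    def r(x):
        sw,t,th=x; o=[]
        for k,(a,b) in obs.items():
            X=W(m,red(th,sw,t) if k=='red' else arm(sw,t,.212,.034))
            o+=[proj(fs,X)[0]-a] if a is not None else []
            o+=[proj(fd,X)[0]-b] if b is not None else []
        return np.concatenate(o)
    s=least_squares(r,x0); return s.x,s.fun
E
python3 -c "
from go import *
k=600/220
S=lambda u,v:np.array([u/k+215,v/k+130]);D=lambda u,v:np.array([u/k+230,v/k+130])
x,f=fitarm(q[:3],dict(red=(S(306,99),D(294,158)),n=(S(98,119),D(168,150))),[.79,.22,1.1]);print(x.round(3),f.round(1))
sw,t,_=x
n=W(q[:3],arm(sw,t,.212,.02));h=np.degrees(q[2]-sw);print('nose',n.round(4),h)
to([n[0],n[1],.32],h)
"
```

```text
[0.811 0.212 1.088] [ 0.   0.3 -0.8  0.2  0.2  0.4  0.2 -1. ]
nose [0.5642 0.1294 0.2152] -58.482276066666465
t 7.2 pos [0.6254 0.0285 0.3605] F [ 0.5  0.2 -0.9] w 1.003 head -57.62
slide cm [-11.81   4.04   0.23]
yaw 0.86
```

Emit:
play_rows --pt "-4 0 0.1" --pt "-4 0 0.1" --pt "-3.8 0 0" --pt "0 3 0" --pt "0 4 0" --pt "0 0 0" --pt "0 0 0" --yaw '[0.9,0,0,0,0,0,0]' --grip '[-1,-1,-1,-1,-1,-1,-1]'

```text
time: 7.9
tool_pos: [0.5637, 0.1298, 0.288]
tool_rot: [-0.616, 0.618, -0.347, 0.344]
contact_force: [0.6, -0.4, 0.5]
gripper_width: 1.003
```

```bash
python3 -c "
from go import *
to([.5642,.1294,.215],-58.5)
f=cams.grab_frame('wrist');cv2.imwrite('pics/w6.png',f['image'][:,:,::-1])
"
```

```text
t 7.9 pos [0.5637 0.1298 0.288 ] F [ 0.6 -0.4  0.5] w 1.003 head -58.52
slide cm [0.07 7.3  0.05]
yaw -0.02
```

View pics/w6.png

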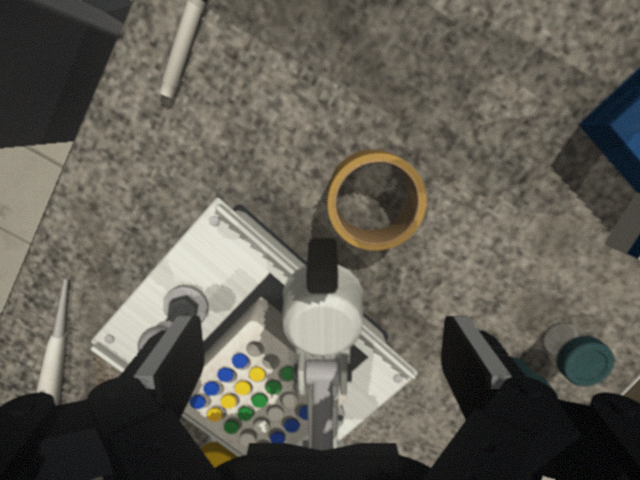

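Emit:
play_rows --pt "-0.1 3 0" --pt "-0.1 3 0" --pt "0 0.8 0" --pt "0 0 0" --pt "0 0 0" --pt "0 0 0" --pt "0 0 0" --pt "0 0 0" --yaw '[0,0,0,0,0,0,0,0]' --grip '[-1,-1,-1,-0.5,0,0.48,0.48,0.48]'

```text
time: 8.75
tool_pos: [0.564, 0.1317, 0.223]
tool_rot: [0.617, -0.617, 0.345, -0.346]
contact_force: [0.3, 0.3, -0.1]
gripper_width: 0.261
```

```bash
python3 -c "
from go import *
to([.5642,.1294,.215],-58.5)
f=cams.grab_frame('wrist');cv2.imwrite('pics/w7.png',f['image'][:,:,::-1])
f=cams.grab_frame('side');cv2.imwrite('pics/d7.png',cv2.resize(f['image'][130:350,230:450,::-1],(600,600),interpolation=cv2.INTER_CUBIC))
"
```

```text
t 8.75 pos [0.564  0.1317 0.223 ] F [ 0.3  0.3 -0.1] w 0.261 head -58.51
slide cm [ 0.21  0.8  -0.11]
yaw -0.01
```

View pics/w7.png

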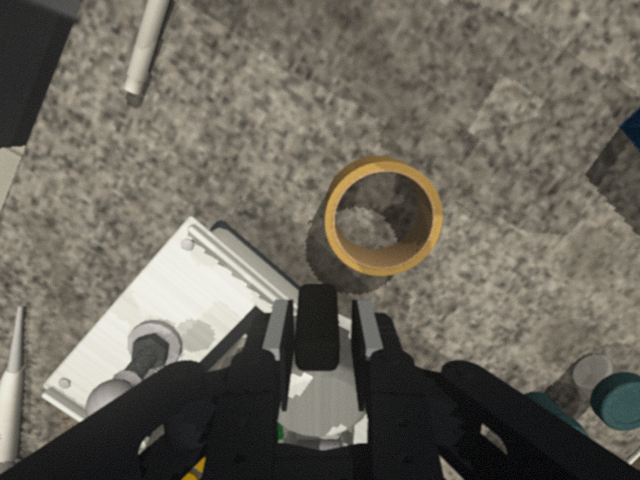

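View pics/d7.png

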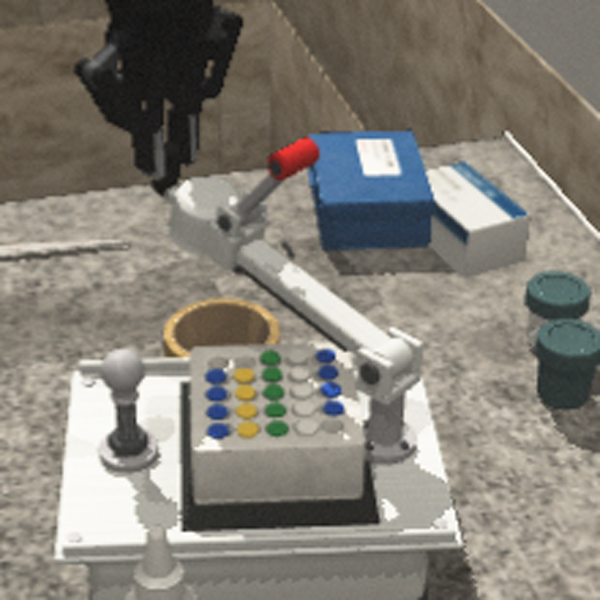

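```bash
python3 -c "
from go import *
print(tri(fs,fd,np.array([343.4,353.6]),np.array([286.7,325])))"
```

```text
(array([ 0.49536496, -0.16083433,  0.15256432]), [np.float64(0.7652478344127569), np.float64(0.5969201047420646)])
```

Emit:
play_rows --pt "0.05 0 -1.43" --pt "0.05 0 -1.43" --pt "0.05 0 -1.43" --pt "0 0 0" --yaw '[-4,-4,-4,0]' --grip '[0.48,0.48,0.48,0.48]'

```text
time: 9.25
tool_pos: [0.5289, 0.105, 0.222]
tool_rot: [-0.649, 0.65, -0.279, 0.28]
contact_force: [0.4, -0.0, -1.1]
gripper_width: 0.261
```

```bash
cat > pol.py <<'E'
from go import *
R,p,st=tool(); pv=W(q[:3],[.088,0,.151]); d=p-pv
print('t',round(st['time'],2),'r',np.hypot(d[0],d[1]).round(4),'tcp swing',round(np.pi+q[2]-np.arctan2(d[1],d[0]),4),'headsw',round(q[2]-np.arctan2(R[1,0],R[0,0]),4),'pos',p.round(4),'Ftool',(R.T@st['contact_force']).round(1),'w',round(st['gripper_width'],3))
E
python3 pol.py
```

```text
t 9.25 r 0.2052 tcp swing 0.6001 headsw 0.6026 pos [0.5289 0.105  0.222 ] Ftool [0.3 1.1 0.3] w 0.261
```

Emit:
play_rows --pt "0.05 0 -1.43" --pt "0.05 0 -1.43" --pt "0.05 0 -1.43" --pt "0.05 0 -1.43" --pt "0.05 0 -1.43" --pt "0.05 0 -1.43" --pt "0.05 0 -1.43" --pt "0 0 0" --yaw '[-4,-4,-4,-4,-4,-4,-4,0]' --grip '[0.48,0.48,0.48,0.48,0.48,0.48,0.48,0.48]'

```text
time: 10.05
tool_pos: [0.4763, 0.0213, 0.2221]
tool_rot: [-0.698, 0.698, -0.115, 0.115]
contact_force: [-1.0, 0.9, -0.0]
gripper_width: 0.262
```

```bash
python3 pol.py; python3 -c "
from go import *
f=cams.grab_frame('wrist');cv2.imwrite('pics/w8.png',f['image'][:,:,::-1])
f=cams.grab_frame('side');cv2.imwrite('pics/d8.png',cv2.resize(f['image'][130:350,230:450,::-1],(600,600),interpolation=cv2.INTER_CUBIC))
"
```

```text
t 10.05 r 0.2046 tcp swing 0.1126 headsw 0.1161 pos [0.4763 0.0213 0.2221] Ftool [-1.2  0.   0.5] w 0.262
```

View pics/w8.png

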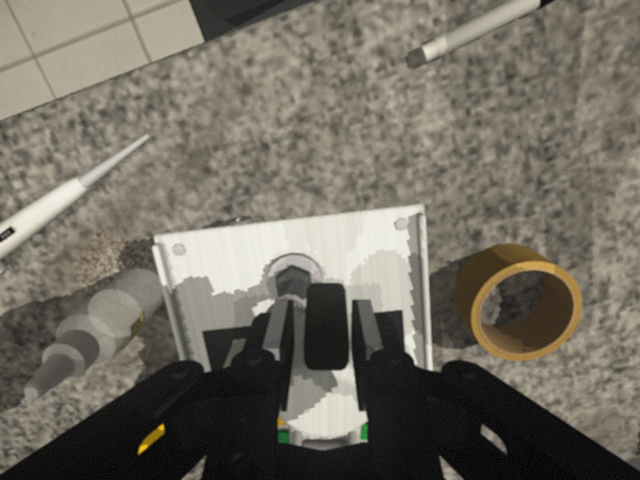

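View pics/d8.png

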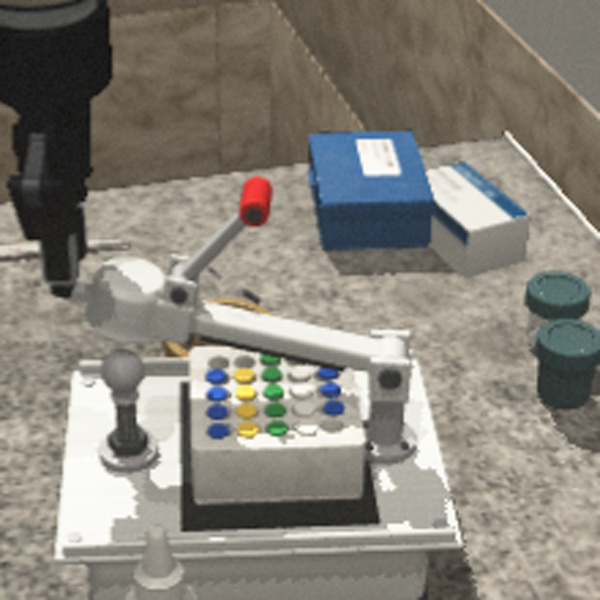

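Emit:
play_rows --pt "0.04 0 -0.87" --pt "0.04 0 -0.87" --pt "0.04 0 -0.87" --pt "0 0 0" --pt "0 0 0" --yaw '[-2.43,-2.43,-2.43,0,0]' --grip '[0.48,0.48,0.48,0.48,0.48]'

```text
time: 10.65
tool_pos: [0.4705, -0.003, 0.2219]
tool_rot: [0.704, -0.704, 0.07, -0.07]
contact_force: [-0.7, 0.4, 0.5]
gripper_width: 0.257
```

```bash
python3 pol.py; python3 -c "
from go import *
f=cams.grab_frame('scene');cv2.imwrite('pics/s9.png',cv2.resize(f['image'][130:350,215:435,::-1],(600,600),interpolation=cv2.INTER_CUBIC))
f=cams.grab_frame('side');cv2.imwrite('pics/d9.png',cv2.resize(f['image'][130:350,230:450,::-1],(600,600),interpolation=cv2.INTER_CUBIC))
"
```

```text
t 10.65 r 0.204 tcp swing -0.0094 headsw -0.0127 pos [ 0.4705 -0.003   0.2219] Ftool [-0.8 -0.5  0.3] w 0.257
```

View pics/s9.png

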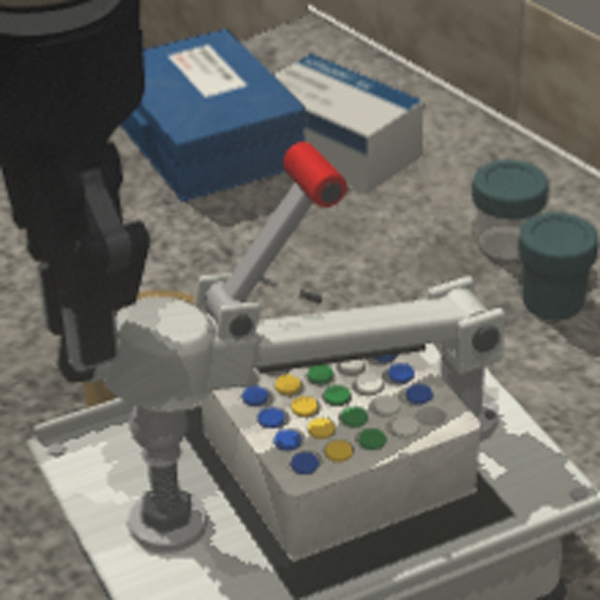

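View pics/d9.png

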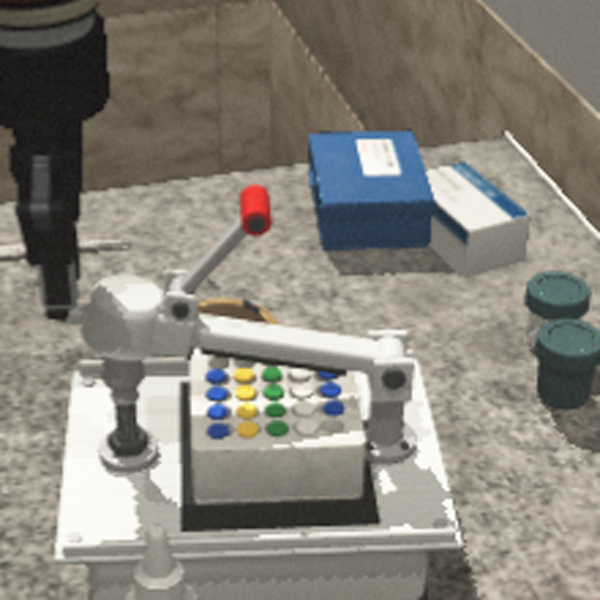

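```bash
python3 -c "
from go import *
k=600/220
S=lambda u,v:np.array([u/k+215,v/k+130]);D=lambda u,v:np.array([u/k+230,v/k+130])
x,f=fitarm(q[:3],dict(red=(S(316,175),D(257,210))),[.0,.21,1.09]);print(x.round(3),f.round(1))
sw,t,_=x
X,e=tri(fs,fd,S(316,175),D(257,210));m=q[:3];print(X,e,Ro.from_euler('z',-m[2]).apply(X-np.array([m[0],m[1],0])))
"
```

```text
[0.031 0.212 1.057] [-0.   0.1  0.  -0.1]
[ 0.58917315 -0.02363643  0.26128152] [np.float64(0.08596371092743851), np.float64(0.0662356585607634)] [0.00441588 0.00261905 0.26128152]
```

Emit:
play_rows --pt "0 0 0" --pt "0 0 0" --pt "0 0 0" --pt "0 0 0" --pt "0 0 0" --yaw '[0,0,0,0,0]' --grip '[0.56,0.6,0.64,0.7,0.7]'

```text
time: 11.25
tool_pos: [0.4702, -0.0034, 0.2222]
tool_rot: [0.704, -0.704, 0.069, -0.069]
contact_force: [-0.6, 0.8, 1.6]
gripper_width: 0.167
```

```bash
python3 pol.py; python3 -c "
from go import *
f=cams.grab_frame('wrist');cv2.imwrite('pics/w9.png',f['image'][:,:,::-1])
R,p,st=tool();M=f['mount']; pr=lambda X:(lambda c:(f['mtx']@c/c[2])[:2].round(1))(M[:3,:3].T@(R.T@(np.array(X)-p)-M[:3,3]))
for x,y,z in((-.1124,.0783,.08),(-.1124,-.0783,.08),(-.082,0,.08)): print(pr(W(q[:3],[x,y,z])))
"
```

```text
t 11.25 r 0.2042 tcp swing -0.0116 headsw -0.0142 pos [ 0.4702 -0.0034  0.2222] Ftool [-0.8 -1.6  0.7] w 0.167
[439.5 238.6]
[214.2 235.8]
[326.3 277.9]
```

View pics/w9.png

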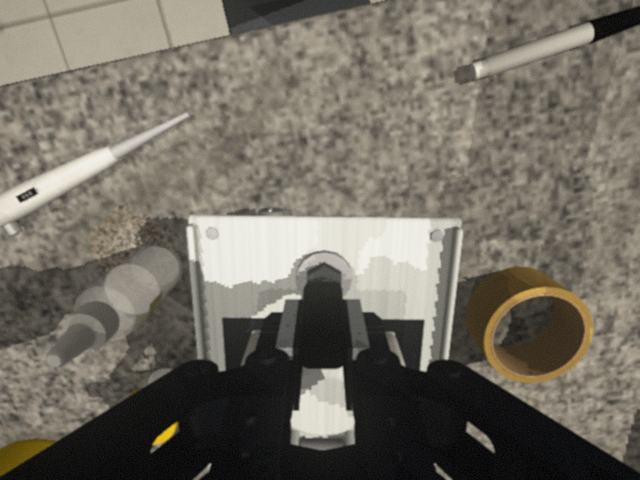

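Emit:
play_rows --pt "0 0 0" --pt "0 0 0" --pt "0 -2 0" --pt "0 -2 0" --pt "-0.2 0 0" --pt "0 0 0" --pt "0 0 0" --pt "0 0 0" --pt "0 0 0" --yaw '[0,0,0,0,0,0,0,0,0]' --grip '[0.4,0.3,0.3,0.3,0.5,1,1,1,1]'

```text
time: 12.2
tool_pos: [0.4678, -0.003, 0.2608]
tool_rot: [0.704, -0.704, 0.07, -0.069]
contact_force: [0.7, -0.1, 0.5]
gripper_width: 0.004
```

```bash
python3 pol.py
```

```text
t 12.2 r 0.2066 tcp swing -0.0123 headsw -0.0142 pos [ 0.4678 -0.003   0.2608] Ftool [ 0.7 -0.5  0.1] w 0.004
```

Descend onto the nose.

Emit:
play_rows --pt "0 1 0" --pt "0 0.7 0" --pt "0 0.4 0" --pt "0 0.4 0" --pt "0 0.4 0" --pt "0 0 0" --yaw '[0,0,0,0,0,0]' --grip '[1,1,1,1,1,1]'

```text
time: 12.8
tool_pos: [0.4675, -0.0029, 0.233]
tool_rot: [0.704, -0.704, 0.07, -0.068]
contact_force: [-3.6, 0.4, 4.8]
gripper_width: 0.003
```

```bash
python3 pol.py; python3 -c "
from go import *
f=cams.grab_frame('side');cv2.imwrite('pics/d10.png',cv2.resize(f['image'][130:350,230:450,::-1],(600,600),interpolation=cv2.INTER_CUBIC))
"
```

```text
t 12.8 r 0.207 tcp swing -0.0118 headsw -0.0144 pos [ 0.4675 -0.0029  0.233 ] Ftool [-3.6 -4.8 -0.3] w 0.003
```

View pics/d10.png

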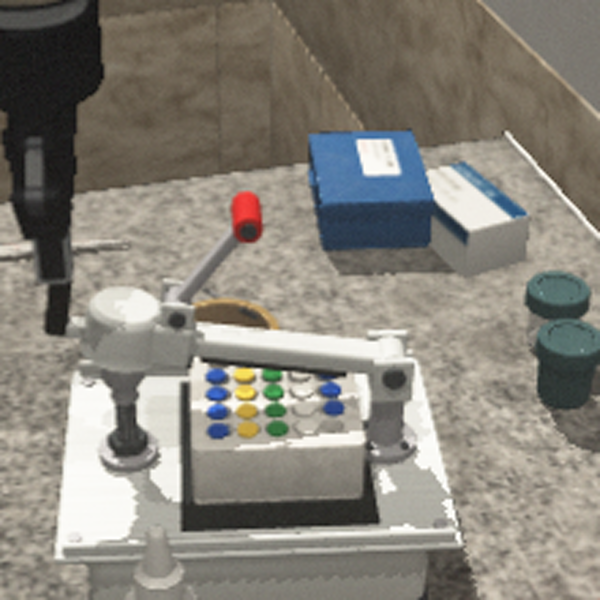

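Emit:
play_rows --pt "0 0.35 0" --pt "0 0.35 0" --pt "0 0.35 0" --pt "0 0.35 0" --pt "0 0.35 0" --pt "0 0.35 0" --pt "0 0 0" --yaw '[0,0,0,0,0,0,0]' --grip '[1,1,1,1,1,1,1]'

```text
time: 13.55
tool_pos: [0.4678, -0.0029, 0.2119]
tool_rot: [0.704, -0.704, 0.069, -0.069]
contact_force: [-3.0, -0.6, 3.6]
gripper_width: 0.002
```

Emit:
play_rows --pt "0 0.15 0" --pt "0 0.15 0" --pt "0 0 0" --yaw '[0,0,0]' --grip '[1,1,1]'

```text
time: 13.85
tool_pos: [0.4679, -0.0029, 0.2093]
tool_rot: [0.704, -0.704, 0.069, -0.069]
contact_force: [-3.0, 1.2, 5.6]
gripper_width: -0.002
```

Emit:
play_rows --pt "0 0.15 0" --pt "0 0.15 0" --pt "0 0 0" --yaw '[0,0,0]' --grip '[1,1,1]'

```text
time: 14.15
tool_pos: [0.4678, -0.0029, 0.2062]
tool_rot: [0.704, -0.704, 0.07, -0.069]
contact_force: [-3.7, 1.6, 4.9]
gripper_width: -0.002
```

Emit:
play_rows --pt "0 0.15 0" --pt "0 0.15 0" --pt "0 0 0" --yaw '[0,0,0]' --grip '[1,1,1]'

```text
time: 14.45
tool_pos: [0.4678, -0.0029, 0.2032]
tool_rot: [0.704, -0.704, 0.07, -0.069]
contact_force: [-3.9, 0.9, 5.3]
gripper_width: -0.003
```

Emit:
play_rows --pt "0 0.1 0" --pt "0 0.1 0" --pt "0 0 0" --yaw '[0,0,0]' --grip '[1,1,1]'

```text
time: 14.75
tool_pos: [0.4677, -0.0029, 0.2012]
tool_rot: [0.704, -0.704, 0.07, -0.069]
contact_force: [-4.8, 0.8, 6.3]
gripper_width: 0.004
```

Emit:
play_rows --pt "0 0.1 0" --pt "0 0.1 0" --pt "0 0 0" --yaw '[0,0,0]' --grip '[1,1,1]'

```text
time: 15.05
tool_pos: [0.4677, -0.0029, 0.1991]
tool_rot: [0.704, -0.704, 0.07, -0.069]
contact_force: [-3.8, 1.1, 5.5]
gripper_width: 0.001
```

Emit:
play_rows --pt "0 0.1 0" --pt "0 0.1 0" --pt "0 0 0" --yaw '[0,0,0]' --grip '[1,1,1]'

```text
time: 15.35
tool_pos: [0.4677, -0.0029, 0.1972]
tool_rot: [0.704, -0.704, 0.07, -0.068]
contact_force: [-3.7, 0.5, 5.1]
gripper_width: 0.0
```

Emit:
play_rows --pt "0 0.1 0" --pt "0 0 0" --yaw '[0,0]' --grip '[1,1]'

```text
time: 15.55
tool_pos: [0.4677, -0.0029, 0.1962]
tool_rot: [0.704, -0.704, 0.07, -0.069]
contact_force: [-3.8, 1.5, 5.5]
gripper_width: 0.001
```

Emit:
play_rows --pt "0 0.1 0" --pt "0 0 0" --yaw '[0,0]' --grip '[1,1]'

```text
time: 15.75
tool_pos: [0.4677, -0.0029, 0.1952]
tool_rot: [0.704, -0.704, 0.07, -0.069]
contact_force: [-2.7, 1.5, 5.7]
gripper_width: 0.002
```

Emit:
play_rows --pt "0 0.1 0" --pt "0 0 0" --yaw '[0,0]' --grip '[1,1]'

```text
time: 15.95
tool_pos: [0.4678, -0.0029, 0.1942]
tool_rot: [0.704, -0.704, 0.07, -0.069]
contact_force: [-4.3, 1.3, 4.9]
gripper_width: 0.001
```

```bash
python3 pol.py; python3 -c "
from go import *
f=cams.grab_frame('side');a=cv2.resize(f['image'][180:350,230:400,::-1],(400,400),interpolation=cv2.INTER_CUBIC)
f=cams.grab_frame('scene');b=cv2.resize(f['image'][180:350,215:385,::-1],(400,400),interpolation=cv2.INTER_CUBIC)
cv2.imwrite('pics/d11.png',np.hstack([b,a]))
"
```

```text
t 15.95 r 0.2067 tcp swing -0.0118 headsw -0.0144 pos [ 0.4678 -0.0029  0.1942] Ftool [-4.5 -4.8  0.4] w 0.001
```

View pics/d11.png

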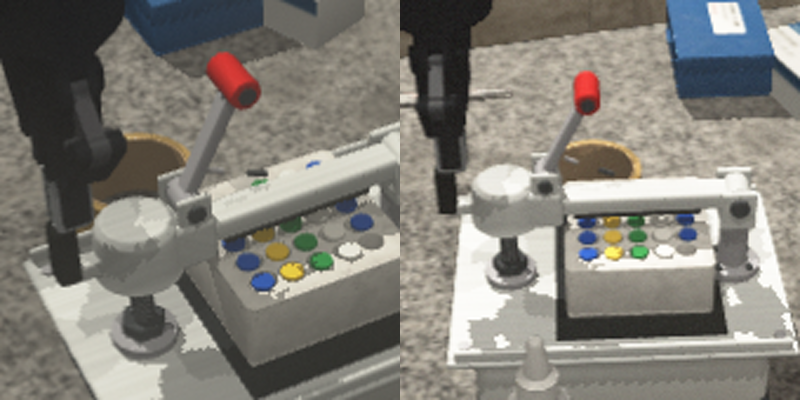

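Emit:
play_rows --pt "0 0.1 0" --pt "0 0 0" --yaw '[0,0]' --grip '[1,1]'

```text
time: 16.25
tool_pos: [0.4678, -0.0029, 0.1934]
tool_rot: [0.704, -0.704, 0.07, -0.069]
contact_force: [-4.7, 0.8, 6.2]
gripper_width: 0.001
```

Emit:
play_rows --pt "0 0.1 0" --pt "0 0 0" --yaw '[0,0]' --grip '[1,1]'

```text
time: 16.45
tool_pos: [0.4678, -0.0029, 0.1932]
tool_rot: [0.704, -0.704, 0.07, -0.069]
contact_force: [-5.9, 1.0, 10.5]
gripper_width: -0.002
```

Emit:
play_rows --pt "0 0.08 0" --pt "0 0 0" --yaw '[0,0]' --grip '[1,1]'

```text
time: 16.65
tool_pos: [0.4678, -0.0029, 0.1931]
tool_rot: [0.704, -0.704, 0.07, -0.068]
contact_force: [-8.3, 1.4, 13.1]
gripper_width: 0.003
```

Emit:
play_rows --pt "0 0.08 0" --pt "0 0 0" --yaw '[0,0]' --grip '[1,1]'

```text
time: 16.85
tool_pos: [0.4678, -0.0029, 0.193]
tool_rot: [0.704, -0.704, 0.07, -0.068]
contact_force: [-10.7, 1.5, 16.5]
gripper_width: -0.003
```

Emit:
play_rows --pt "0 -0.2 0" --pt "0 -1.5 0" --pt "0 -4 0" --pt "0 -4 0" --pt "0 -1 0" --pt "0 0 0" --yaw '[0,0,0,0,0,0]' --grip '[1,1,1,1,1,1]'

```text
time: 17.45
tool_pos: [0.4693, -0.0033, 0.3001]
tool_rot: [-0.704, 0.704, -0.067, 0.071]
contact_force: [0.5, 0.2, -0.7]
gripper_width: -0.001
```

```bash
python3 pol.py; python3 -c "
from go import *
f=cams.grab_frame('side');a=cv2.resize(f['image'][150:350,230:400,::-1],(400,470),interpolation=cv2.INTER_CUBIC)
f=cams.grab_frame('scene');b=cv2.resize(f['image'][150:350,215:385,::-1],(400,470),interpolation=cv2.INTER_CUBIC)
cv2.imwrite('pics/d12.png',np.hstack([b,a]))
f=cams.grab_frame('wrist');cv2.imwrite('pics/w12.png',f['image'][:,:,::-1])
"
```

```text
t 17.45 r 0.205 tcp swing -0.012 headsw -0.0143 pos [ 0.4693 -0.0033  0.3001] Ftool [0.5 0.7 0.3] w -0.001
```

View pics/d12.png

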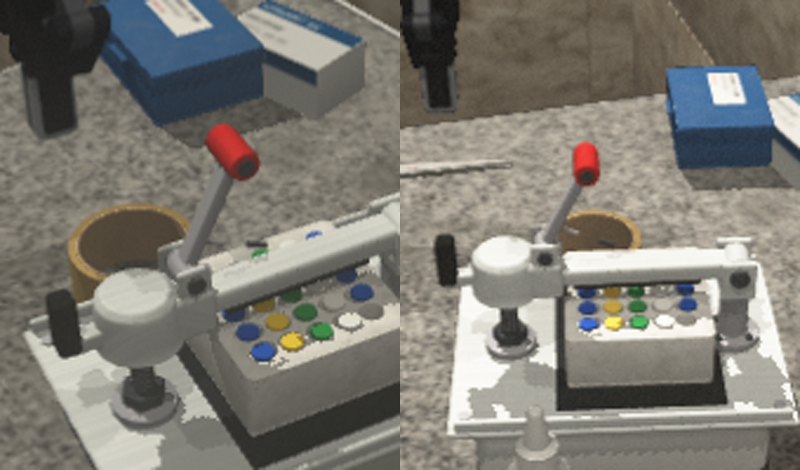

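View pics/w12.png

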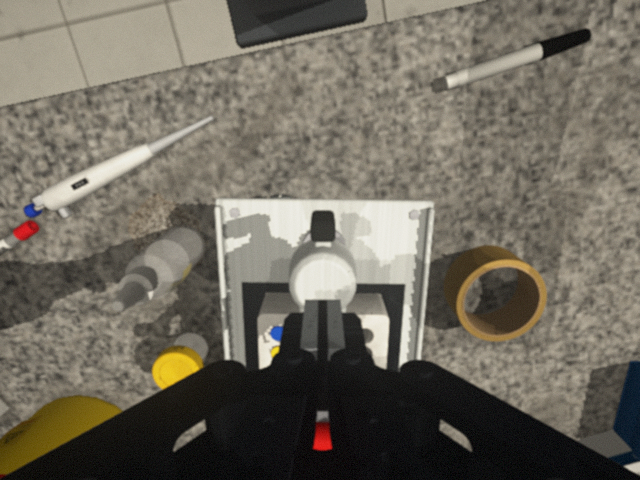

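```bash
python3 -c "
from go import *
P=np.array
x,f=fitarm(q[:3],dict(red=(P([314,215.]),P([309.5,219.3])),n=(P([241.3,275.]),P([249.5,251]))),[.0,.0,1.09]);print(x.round(3),f.round(1))
X,e=tri(fs,fd,P([314,215.]),P([309.5,219.3]));print('red tri',X,e)
print('model red',W(q[:3],red(1.09,0,-.015)))
to([X[0],X[1],X[2]+.025])
"
```

```text
[-0.006 -0.014  1.09 ] [ 0.4 -0.6 -0.3 -0.1 -0.6  0.7 -1.2 -0.3]
red tri [ 0.5651221  -0.01960629  0.23882432] [np.float64(0.2809945320062202), np.float64(0.21442665721767412)]
model red [ 0.564278   -0.02100603  0.24079216]
t 17.6 pos [ 0.4675 -0.003   0.2952] F [-0.2  0.1 -0.3] w 0.001 head -11.22
slide cm [9.91 3.1  0.27]
```

Emit:
play_rows --pt "3.2 0 0.1" --pt "3.3 0 0.1" --pt "3.2 0 0.1" --pt "0 1.5 0" --pt "0 1 0" --pt "0 0 0" --yaw '[0,0,0,0,0,0]' --grip '[1,1,1,1,1,1]'

```text
time: 18.2
tool_pos: [0.5616, -0.0186, 0.268]
tool_rot: [0.704, -0.704, 0.072, -0.067]
contact_force: [-0.2, 0.3, -1.1]
gripper_width: 0.003
```

```bash
python3 pol.py; python3 -c "
from go import *
b=lambda th:W(q[:3],red(th,0,-.014))
to(b(1.09)+[0,0,.02],-12.04)
R,p,_=tool()
for th in np.arange(1.1,-.01,-.1): print(round(th,2),(R.T@(b(th)-b(th+.1))*100).round(2), (b(th)+[0,0,.02]).round(4))
f=cams.grab_frame('side');a=cv2.resize(f['image'][150:350,230:400,::-1],(400,470),interpolation=cv2.INTER_CUBIC)
f=cams.grab_frame('scene');b=cv2.resize(f['image'][150:350,215:385,::-1],(400,470),interpolation=cv2.INTER_CUBIC)
cv2.imwrite('pics/d13.png',np.hstack([b,a]))
"
```

```text
t 18.2 r 0.1117 tcp swing 0.0161 headsw -0.0143 pos [ 0.5616 -0.0186  0.268 ] Ftool [-0.2  1.1  0.3] w 0.003
t 18.2 pos [ 0.5616 -0.0186  0.268 ] F [-0.2  0.3 -1.1] w 0.003 head -11.22
slide cm [ 0.33  0.71 -0.18]
yaw 0.82
1.1 [ 0.7   0.27 -0.01] [ 0.5637 -0.0209  0.2612]
1.0 [ 0.67  0.34 -0.01] [ 0.5702 -0.0223  0.2578]
0.9 [ 0.63  0.41 -0.01] [ 0.5763 -0.0236  0.2536]
0.8 [ 0.59  0.47 -0.01] [ 0.582  -0.0248  0.2489]
0.7 [ 0.54  0.52 -0.01] [ 0.5873 -0.0259  0.2437]
0.6 [ 0.48  0.57 -0.01] [ 0.5919 -0.0269  0.2379]
0.5 [ 0.42  0.62 -0.01] [ 0.596  -0.0278  0.2317]
0.4 [ 0.36  0.66 -0.  ] [ 0.5995 -0.0285  0.2251]
0.3 [ 0.29  0.69 -0.  ] [ 0.6023 -0.0291  0.2181]
0.2 [ 0.22  0.72 -0.  ] [ 0.6044 -0.0296  0.2109]
0.1 [ 0.15  0.74 -0.  ] [ 0.6058 -0.0299  0.2036]
-0.0 [ 0.07  0.75 -0.  ] [ 0.6064 -0.03    0.1961]
```

View pics/d13.png

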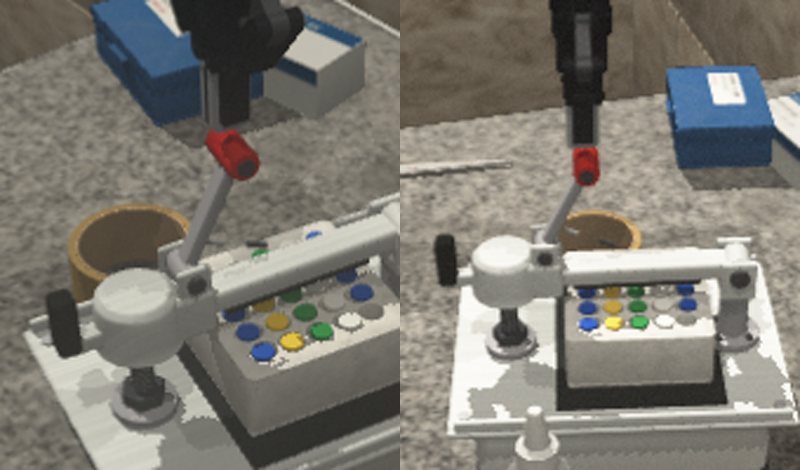

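Emit:
play_rows --pt "0.2 0.3 -0.15" --pt "0 0.3 0" --pt "0.2 0.2 0" --pt "0.4 0.3 0" --pt "0 0 0" --yaw '[0,0,0,0,0]' --grip '[1,1,1,1,1]'

```text
time: 18.8
tool_pos: [0.572, -0.0221, 0.2613]
tool_rot: [0.704, -0.704, 0.069, -0.069]
contact_force: [0.5, -1.0, 0.9]
gripper_width: 0.0
```

```bash
python3 pol.py
```

```text
t 18.8 r 0.1007 tcp swing 0.005 headsw -0.0142 pos [ 0.572  -0.0221  0.2613] Ftool [ 0.7 -0.9 -0.9] w 0.0
```

Emit:
play_rows --pt "0 0.2 0" --pt "0 0.2 0" --pt "0 0 0" --yaw '[0,0,0]' --grip '[1,1,1]'

```text
time: 19.1
tool_pos: [0.5734, -0.0224, 0.2602]
tool_rot: [-0.704, 0.704, -0.067, 0.071]
contact_force: [3.0, -0.7, 5.3]
gripper_width: 0.0
```

Emit:
play_rows --pt "0.2 0.2 0" --pt "0.2 0.2 0" --pt "0 0 0" --yaw '[0,0,0]' --grip '[1,1,1]'

```text
time: 19.4
tool_pos: [0.5782, -0.0234, 0.2576]
tool_rot: [-0.703, 0.704, -0.066, 0.073]
contact_force: [2.9, -1.5, 10.3]
gripper_width: 0.002
```

Emit:
play_rows --pt "0.1 0.3 0" --pt "0.2 0.3 0" --pt "0 0 0" --yaw '[0,0,0]' --grip '[1,1,1]'

```text
time: 19.7
tool_pos: [0.5831, -0.0244, 0.2542]
tool_rot: [-0.703, 0.704, -0.063, 0.075]
contact_force: [6.6, -1.3, 13.7]
gripper_width: -0.001
```

```bash
python3 pol.py; python3 -c "
from go import *
f=cams.grab_frame('side');a=cv2.resize(f['image'][150:350,230:400,::-1],(400,470),interpolation=cv2.INTER_CUBIC)
f=cams.grab_frame('scene');b=cv2.resize(f['image'][150:350,215:385,::-1],(400,470),interpolation=cv2.INTER_CUBIC)
cv2.imwrite('pics/d14.png',np.hstack([b,a]))
"
```

```text
t 19.7 r 0.0893 tcp swing 0.0069 headsw -0.014 pos [ 0.5831 -0.0244  0.2542] Ftool [  7.  -13.6   0. ] w -0.001
```

View pics/d14.png

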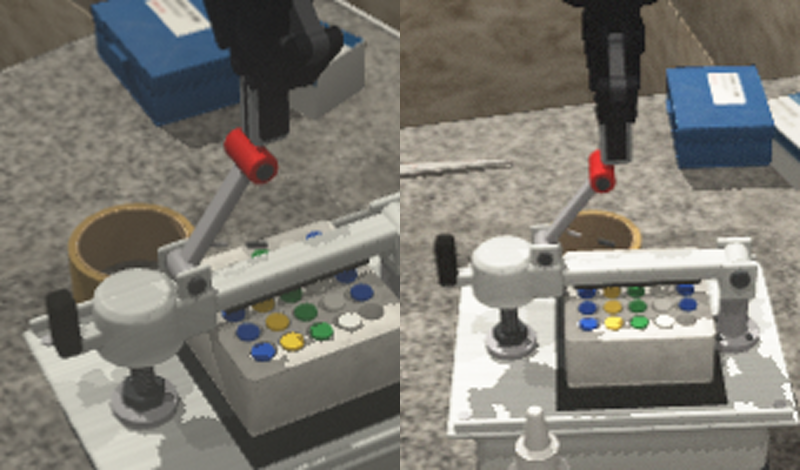

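Emit:
play_rows --pt "0 -2.5 0" --pt "-2.5 0 0" --pt "-2.4 0 0" --pt "0 0 0" --yaw '[0,0,0,0]' --grip '[1,1,1,1]'

```text
time: 20.2
tool_pos: [0.5287, -0.0133, 0.2723]
tool_rot: [0.704, -0.704, 0.069, -0.069]
contact_force: [0.5, 0.3, 0.3]
gripper_width: 0.001
```

```bash
python3 pol.py;  python3 -c "
from go import *
to(W(q[:3],[.088-.138,0,.247]))"
```

```text
t 20.2 r 0.1449 tcp swing 0.0005 headsw -0.0147 pos [ 0.5287 -0.0133  0.2723] Ftool [ 0.4 -0.3  0.4] w 0.001
t 20.2 pos [ 0.5287 -0.0133  0.2723] F [0.5 0.3 0.3] w 0.001 head -11.2
slide cm [ 0.69  2.53 -0.02]
```

Emit:
play_rows --pt "0 1.3 0" --pt "0 1.2 0" --pt "0.7 0 0" --pt "0.3 0 0" --pt "0.3 0 0" --pt "0 0 0" --yaw '[0,0,0,0,0,0]' --grip '[1,1,1,1,1,1]'

```text
time: 20.8
tool_pos: [0.5437, -0.0166, 0.2474]
tool_rot: [-0.704, 0.704, -0.069, 0.069]
contact_force: [-0.2, -0.4, 0.0]
gripper_width: -0.0
```

```bash
python3 pol.py
```

```text
t 20.8 r 0.1296 tcp swing 0.0003 headsw -0.0141 pos [ 0.5437 -0.0166  0.2474] Ftool [-0.1 -0.  -0.4] w -0.0
```

Emit:
play_rows --pt "0.3 0.05 0" --pt "0.3 0.1 0" --pt "0.3 0.1 0" --pt "0 0 0" --yaw '[0,0,0,0]' --grip '[1,1,1,1]'

```text
time: 21.2
tool_pos: [0.5517, -0.0181, 0.2443]
tool_rot: [0.704, -0.704, 0.07, -0.069]
contact_force: [-4.0, 0.4, -2.0]
gripper_width: 0.001
```

```bash
python3 pol.py; python3 -c "
from go import *
f=cams.grab_frame('side');a=cv2.resize(f['image'][150:350,230:400,::-1],(400,470),interpolation=cv2.INTER_CUBIC)
f=cams.grab_frame('scene');b=cv2.resize(f['image'][150:350,215:385,::-1],(400,470),interpolation=cv2.INTER_CUBIC)
cv2.imwrite('pics/d15.png',np.hstack([b,a]))
"
```

```text
t 21.2 r 0.1214 tcp swing 0.0014 headsw -0.0142 pos [ 0.5517 -0.0181  0.2443] Ftool [-4.   2.  -0.4] w 0.001
```

View pics/d15.png

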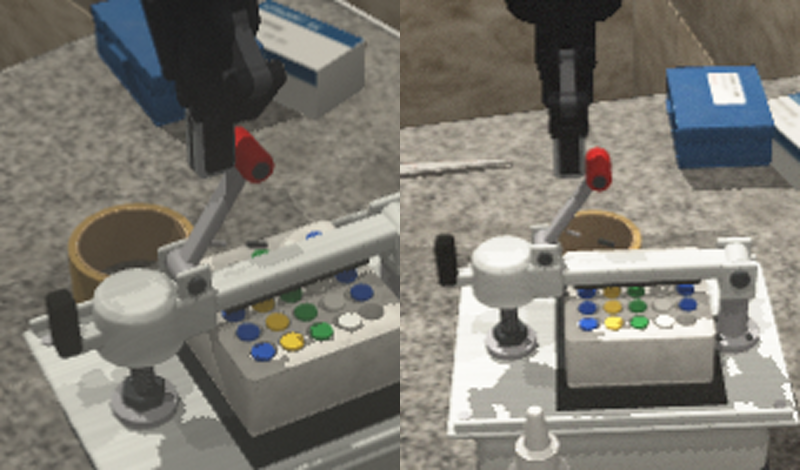

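Emit:
play_rows --pt "0.35 0.17 0" --pt "0.33 0.2 0" --pt "0.32 0.2 0" --pt "0.3 0.23 0" --pt "0.3 0.23 0" --pt "0 0 0" --yaw '[0,0,0,0,0,0]' --grip '[1,1,1,1,1,1]'

```text
time: 21.9
tool_pos: [0.5669, -0.0212, 0.2342]
tool_rot: [-0.704, 0.704, -0.07, 0.068]
contact_force: [-6.4, 1.3, 0.3]
gripper_width: -0.004
```

Emit:
play_rows --pt "0.27 0.26 0" --pt "0.27 0.26 0" --pt "0.25 0.25 0" --pt "0.25 0.25 0" --pt "0 0 0" --yaw '[0,0,0,0,0]' --grip '[1,1,1,1,1]'

```text
time: 22.4
tool_pos: [0.5768, -0.0232, 0.2234]
tool_rot: [-0.704, 0.704, -0.07, 0.068]
contact_force: [-6.0, 0.9, -0.8]
gripper_width: -0.004
```

```bash
python3 pol.py; python3 -c "
from go import *
f=cams.grab_frame('side');a=cv2.resize(f['image'][150:350,230:400,::-1],(400,470),interpolation=cv2.INTER_CUBIC)
f=cams.grab_frame('scene');b=cv2.resize(f['image'][150:350,215:385,::-1],(400,470),interpolation=cv2.INTER_CUBIC)
cv2.imwrite('pics/d16.png',np.hstack([b,a]))
"
```

```text
t 22.4 r 0.0958 tcp swing 0.0049 headsw -0.0143 pos [ 0.5768 -0.0232  0.2234] Ftool [-6.   0.8 -0.3] w -0.004
```

View pics/d16.png

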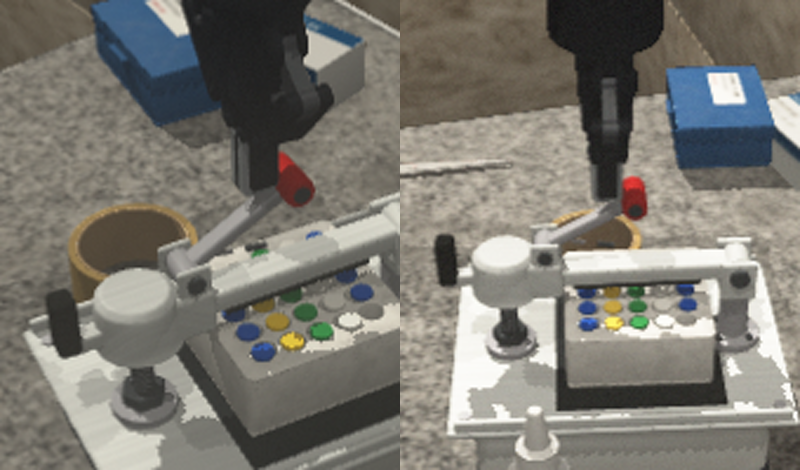

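Emit:
play_rows --pt "0.22 0.3 0" --pt "0.2 0.32 0" --pt "0.2 0.32 0" --pt "0 0 0" --yaw '[0,0,0,0]' --grip '[1,1,1,1]'

```text
time: 22.9
tool_pos: [0.5844, -0.0245, 0.2147]
tool_rot: [0.704, -0.704, 0.069, -0.07]
contact_force: [-0.5, 0.1, -0.2]
gripper_width: -0.004
```

Emit:
play_rows --pt "0.15 0.33 0" --pt "0.15 0.33 0" --pt "0 0 0" --yaw '[0,0,0]' --grip '[1,1,1]'

```text
time: 23.2
tool_pos: [0.5871, -0.0252, 0.2081]
tool_rot: [-0.704, 0.704, -0.069, 0.069]
contact_force: [-0.3, -0.5, -0.2]
gripper_width: 0.003
```

```bash
python3 pol.py; python3 -c "
from go import *
f=cams.grab_frame('side');a=cv2.resize(f['image'][150:350,230:400,::-1],(400,470),interpolation=cv2.INTER_CUBIC)
f=cams.grab_frame('scene');b=cv2.resize(f['image'][150:350,215:385,::-1],(400,470),interpolation=cv2.INTER_CUBIC)
cv2.imwrite('pics/d17.png',np.hstack([b,a]))
"
```

```text
t 23.2 r 0.0853 tcp swing 0.0083 headsw -0.0142 pos [ 0.5871 -0.0252  0.2081] Ftool [-0.2  0.2 -0.5] w 0.003
```

View pics/d17.png

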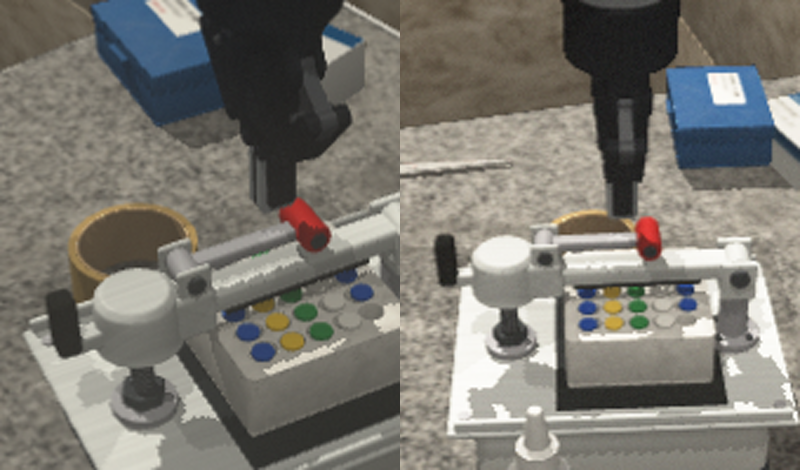

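```bash
python3 -c "
from go import *
P=np.array
X,e=tri(fs,fd,P([345,246.]),P([335.4,252]));print('red tri',X,e)
for th in(0,.1,.2,.3): print(th,W(q[:3],red(th,0,-.014)).round(4), proj(fs,W(q[:3],red(th,0,-.014)))[0].round(1),proj(fd,W(q[:3],red(th,0,-.014)))[0].round(1))
f=cams.grab_frame('side');a=cv2.resize(f['image'][230:280,300:370,::-1],(700,500),interpolation=cv2.INTER_CUBIC);cv2.imwrite('pics/d18.png',a)
"
```

```text
red tri [ 0.60696459 -0.03052355  0.17381343] [np.float64(0.4569128835391485), np.float64(0.3569679574122866)]
0 [ 0.6064 -0.03    0.1761] [344.4 245.1] [335.1 250.4]
0.1 [ 0.6058 -0.0299  0.1836] [344.  240.8] [334.8 246.9]
0.2 [ 0.6044 -0.0296  0.1909] [343.1 236.7] [334.  243.3]
0.3 [ 0.6023 -0.0291  0.1981] [341.7 232.8] [332.7 239.9]
```

View pics/d18.png

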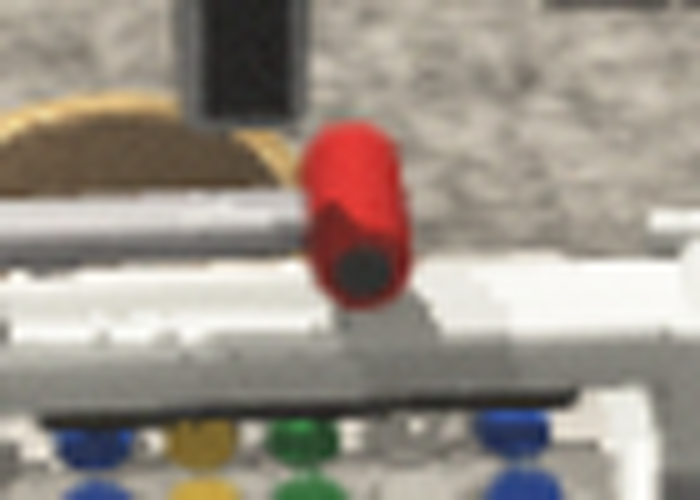

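Emit:
play_rows --pt "0 -0.8 0" --pt "1 0 0" --pt "1 0 0.1" --pt "0 0.8 0" --pt "0 0.6 0" --pt "0 0.2 0" --pt "0 0.1 0" --pt "0 0 0" --yaw '[0,0,0,0,0,0,0,0]' --grip '[1,1,1,1,1,1,1,1]'

```text
time: 24.15
tool_pos: [0.6063, -0.0279, 0.1989]
tool_rot: [0.704, -0.704, 0.069, -0.069]
contact_force: [-0.3, -0.5, 0.3]
gripper_width: -0.003
```

Emit:
play_rows --pt "0 0.1 0" --pt "0 0.1 0" --pt "0 0 0" --yaw '[0,0,0]' --grip '[1,1,1]'

```text
time: 24.45
tool_pos: [0.6066, -0.028, 0.1973]
tool_rot: [0.704, -0.704, 0.069, -0.069]
contact_force: [0.2, -0.0, 0.3]
gripper_width: -0.003
```

Emit:
play_rows --pt "0 0.1 0" --pt "0 0.1 0" --pt "0 0 0" --yaw '[0,0,0]' --grip '[1,1,1]'

```text
time: 24.75
tool_pos: [0.6067, -0.028, 0.1959]
tool_rot: [-0.704, 0.704, -0.069, 0.069]
contact_force: [-1.4, -0.4, 2.9]
gripper_width: -0.004
```

Emit:
play_rows --pt "0 0.1 0" --pt "0 0 0" --yaw '[0,0]' --grip '[1,1]'

```text
time: 24.95
tool_pos: [0.6068, -0.028, 0.1957]
tool_rot: [-0.704, 0.704, -0.069, 0.069]
contact_force: [-2.8, 0.4, 6.5]
gripper_width: 0.002
```

Emit:
play_rows --pt "0 0.1 0" --pt "0 0 0" --pt "0 -1 0" --pt "0 -4 0" --pt "0 -4 0" --pt "0 -3 0" --pt "0 0 0" --yaw '[0,0,0,0,0,0,0]' --grip '[1,1,1,1,1,1,1]'

```text
time: 25.65
tool_pos: [0.6088, -0.0283, 0.3201]
tool_rot: [-0.703, 0.704, -0.065, 0.073]
contact_force: [0.7, -0.5, 0.7]
gripper_width: -0.002
```

```bash
python3 pol.py; python3 -c "
from go import *
f=cams.grab_frame('side');a=cv2.resize(f['image'][150:400,200:412,::-1],(400,470),interpolation=cv2.INTER_CUBIC)
f=cams.grab_frame('scene');b=cv2.resize(f['image'][150:400,230:442,::-1],(400,470),interpolation=cv2.INTER_CUBIC)
cv2.imwrite('pics/d19.png',np.hstack([b,a]))
"
```

```text
t 25.65 r 0.0634 tcp swing 0.0333 headsw -0.0143 pos [ 0.6088 -0.0283  0.3201] Ftool [ 0.8 -0.7 -0.3] w -0.002
```

View pics/d19.png

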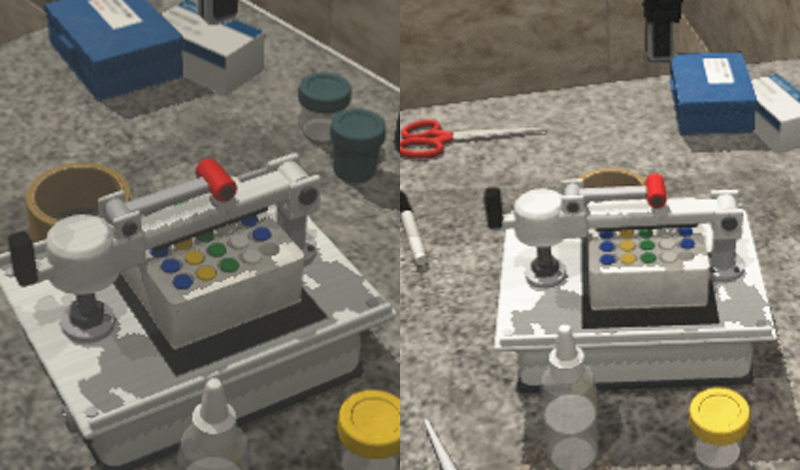

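The last picture shows the handle flat along the arm: the red grip is at (217,180) in the scene half and (656,190) in the side half. The coupler is on the ball, the gripper is well clear above, and the bottle, cup and tape have not moved.

```bash
python3 -c "
from plant import workorder
print(workorder.job_done())"
```

```text
the job is handed in; nothing more can be done
None
```

The arm is clamped on the ball with the handle locked down. I handed the job in at about 26 s of the 67 s allowed; no verdict was reported.

**What I did**
- **Handle:** I pinched the red grip by its ends and raised it to about 1.09 rad, with the arm still swung aside at about 0.8 rad.
- **Swing:** I caged the nose grip between the fingers and swung the arm round over the ball.
- **Coupler:** I pressed the nose down in steps of 1 mm or less near the end. Friction took about 5 N all the way, then the coupler stopped hard. The last reading was 16.5 N at the nose, which I estimate put about 14 N on the ball.
- **Locking:** I pushed the handle over until it snapped shut, then moved the gripper clear.

**Checks**
- **Seating:** the height where the coupler stopped gives a tilt of about -0.014 rad. The ball height measured in the camera images predicted about -0.018 rad, so the two agree.
- **Position:** with the coupler home, a fit to the images gave swing of about -0.006 rad. I did not refit it after locking.
- **Handle:** feeling the grip from above met it at the height expected for 0 rad. The images agree within about 2 mm.
- **Surroundings:** in the last pictures the bottle, cup and tape look untouched and the robot is clear. The final force reading was near zero.

**What disagreed or went wrong**
- One earlier camera estimate of swing, before seating, read 0.03 rad. The gripper position gave about -0.01 rad and the wrist camera about 0. The coupler seated without trouble.
- My first try at closing the handle, from straight above, began to slip off the pivot side at about 14 N. I backed off and pushed from the nose side, which took about 6 N.

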